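# Hold a tea carton home in the date coder

## Task

On the carton coder, first slide the orange size selector all the way to its green end stop and leave it there. Then stand the green carton upright on the coder's bed with a long side against the side stop (the one in front of the grey coder head) and an end against the end stop, and press it into that corner so that it bears flush on both stops at once. Finish while still holding it there, pressed firmly against both stops (several newtons on each), and leave the other groceries where they stand.

Things in the scene. Friction and masses are not known exactly. Their poses are not given: they have to be found in the camera images.
- corner (a point): Inner corner of the coder's two steel stops, at the level of the bed's top (12 mm above the table). x runs along the side stop towards the end stop, y along the end stop towards the side stop, z up: the free flat white bed lies at negative x and y, about 170 mm along x and 135 mm along y
- stand: The coder: fixed aluminium base, 240 (x) x 270 (y) x 12 mm, origin at the centre of its underside, axes as the corner's; the corner lies at x 80, y 75, z 12 mm. A grey coder head, its top 82 mm above the table, stands behind the side stop (y 87 to 135 mm, x +-85). The selector's track, 160 mm long, 28 mm wide, top 20 mm above the table, runs along x at y = -100 mm
- side_stop: Rigid steel fence, 200 mm long (x), 12 mm thick, 45 mm above the bed. Origin at the middle of its inner face (which looks to -y), at bed level; axes as the corner's. Bare and grippy: a carton pressed on it drags when slid along it
- end_stop: Rigid steel fence, 137 mm long (y), 12 mm thick, 45 mm above the bed. Origin at the middle of its inner face (which looks to -x), at bed level; axes as the corner's. Bare and grippy: a carton pressed on it drags when slid along it
- selector (a joint): Size selector: 0 at the end of its track nearest the robot, 0.09 m hard against the green end stop; it slides along the corner's +x direction, stays where it is left, and takes about 2 N to move
- selector_grip (a point): The orange upright grip of the selector, 22 mm along x, 16 mm across (y), its top 14 mm above this point; the point lies on its middle, 24 mm above the track and 44 mm above the table; axes as the corner's. The green end stop block across the track's far end is 28 mm wide, its top 42 mm above the table
- carton_mid (a point): Green carton with a white band and a yellow patch, 120 (x) x 56 (y) x 100 mm (z), about 0.2 to 0.4 kg, rigid, standing upright on the table. The point is its centre, 50 mm above its underside; x is its long side. Either long side and either end may go to the stops
- red_carton_mid (a point): red carton with a white band, 110 x 50 x 90 mm tall; a bystander. The point is its centre
- jar_mid (a point): amber glass jar with a green lid, 70 mm across, 100 mm tall; a bystander. The point is its centre
- tin_mid (a point): food tin with a blue label, 74 mm across, 105 mm tall; a bystander. The point is its centre
- low_tin_mid (a point): low food tin with an orange label, 84 mm across, 60 mm tall; a bystander. The point is its centre
- tape_mid (a point): brown ring of packing tape lying flat, 90 mm across, 48 mm tall; a bystander. The point is its centre
Not all that is in view belongs to the job. Of the things shaped like the part that bears carton_mid, the green one is meant.

How it is judged:
On the way:
1. the size selector is slid home to its end stop (value of joint selector above 0.085 m), for 0.2 s.
At the end, for the whole second after the job is handed in: Selector within 5 mm of its end stop; carton upright on the bed (4 mm, 0.06 rad), squared up (0.06 rad) in the corner with its sides within 6 mm of both stop faces, at rest, over 1.5 N on each stop, robot still pressing or holding it (over 1 N) (value of joint selector above 0.085 m and x of carton_mid in the frame of corner between -0.066 and -0.054 m and y of carton_mid in the frame of corner between -0.034 and -0.022 m and z of carton_mid in the frame of corner between 0.046 and 0.054 m and angle between carton_mid's own z axis and vertical below 0.06 rad and angle between the x axis of carton_mid and the x axis of corner, either way round below 0.06 rad and contact force between carton and side_stop above 1.5 N and contact force between carton and end_stop above 1.5 N and contact force between any of the fingers, the arm and carton above 1 N and linear speed of carton below 0.01 m/s); the arm keeps its last pose, push and grip.
It fails at once if one of the other groceries is shifted by more than 30 mm (distance of any of red_carton_mid, jar_mid, tin_mid, low_tin_mid, tape_mid from where it was at the start of the episode above 0.03 m).
It also fails if it takes over 72 s, if anything falls off the work surface, if the arm or the gripper's body presses on something with over 40 N, if the wrist force passes 120 N, or if a joint passes its speed limit or range.

## Robot

A 6-joint arm with a two-finger parallel gripper is mounted at the origin on the work surface. World frame = base frame: x ahead of the robot, y to its left, z up, the work surface at z = 0. Lengths are in m, angles in rad, forces in N, time in s.
With the tool pointing down it reaches from about 0.3 to 0.775 m from the base axis. Payload 14.6 kg.
Tool frame: the origin (TCP) lies on the centre line of the jaws, within the pads' length; the fingertips stand 8 mm ahead of it and the grasp point (between the pads) lies 11 mm behind it; z points along the fingers, y is the line along which they close (so a half turn about z gives the same grasp; the last joint's range is limited). The gripper opens to 94 mm and grips with 3 to 60 N. Pads are 16 mm wide; open, the fingers measure 119 mm over their backs; the gripper's body (75 mm by 177 mm) begins 78 mm behind the grasp point.
Start: joints at [-1.317, 0.3, 1.521, -0, 1.321, -0.067], TCP at [0.173, -0.522, 0.213] pointing down, gripper open.
Joint ranges: [-3.03, 3.03], [-0.79, 2.21], [0.23, 2.52], [-1.04, 4.18], [0, 3.07], [-2.55, 2.55]. Speed limits (rad/s): [2.22, 2.22, 2.57, 3.14, 3.14, 3.14].

## Interface

Orientations are given as a unit quaternion [w, x, y, z].
In Python, from bench import read_state, capture, calibration, close_job, recognise gives the robot as it stands.
- The arm moves only by the shell command python3 -m inch 'ROWS'. ROWS is JSON, a list of rows, each an object of numbers: "fingers": the finger opening in cm, from 0 to 9.4; "dx", "dy", "dz": the shift along the tool's x, y, z in cm; "wx", "wy", "wz": the turn, a rotation vector about the tool's x, y, z in degrees. A call has 1 to 8 rows; each row shifts and turns the commanded pose from where the row before left it, along the tool's axes as they then stand; what a row does not reach is not made up. A row lasts 1/8 s, in which the tool goes at most 62.5 mm and 10.7 degrees, less where a joint would pass 70% of its speed; a pose out of reach is approached as far as the arm can. A call is refused whole if a number of a shift passes 6.25 or a number of a turn 10.7, either way. A call with a gripper value outside its range is refused whole. The fingers move at their own pace and stop on an object; the grip force is fixed at half the most. Time passes only in rows, so rows that do not move let the fingers close. It gives the time, the measured TCP pose, the force, the opening and the grip force at its end, in the units of the state.
- read_state(): the state, without advancing time (a new reading comes with each control period).
- capture(name): name is "scene" or "top" or "wrist"; returns the picture (480x640x3 uint8, red, green, blue); there is no depth.
- calibration(name): a dict with "fov_y" (degrees; the focal length in pixels is half the picture's height over the tangent of half this angle, whatever the lens; pixels are square), "cx", "cy" (the principal point, pixels), "distortion" ([k1, k2, p1, p2, k3] as OpenCV has them; the pictures are not rectified), "R" (3x3) and "t" (3): a world point X has camera coordinates R X + t; the wrist camera has in their place "T_tool_cam" (4x4, takes a point from camera to tool coordinates, whose origin is the TCP and whose axes are the flange's). Camera axes: x right, y down, z forward; pixel columns grow to the right and rows downward; lengths in m; the calibration is good to about 2 mm. A picture is of the moment at which its call begins: read the wrist's pose just before it. calibration takes no time and is no camera call.
- close_job(): hands the job in; it is judged then, once.
Trained networks look in the newest picture that a camera, given by its name, has taken for a name from the list of things; names that differ only in an ending like _2 or _b are one class to them, and where a whole thing is asked for, a point or a joint stands for the part that bears it (a point fixed in the world has none). Each returns a list of dicts, best first, with "confidence" (0 to 1); they miss things now and then, are a little off and sometimes report something else, mostly with a low value. They report only what shows in the picture. A call takes as long as a camera call. They do not tell look-alikes from the thing itself.
- recognise(camera, label): "pixel" ([column, row] in pixels, amid what is visible of it).
The state is a dict: "clock": time; "q": joint angles; "qd": joint speeds; "joint_torque": joint torques, N m; "position": TCP position; "eef_rot": TCP orientation; "wrist_force": force on the tool from outside, world axes, zero at the start; "ft_torque": the same for the moment, N m; "grip_width": opening from 0.0 (shut) to 1.0 (fully open); "grasp_force": force on a finger pad.
Only numpy, scipy, OpenCV 4.12 (cv2) and the standard library are available. Lean on these libraries where they do the work, as an engineer would, in place of code of your own. Each camera call takes 0.05 s, during which the arm holds its last target. There are 200 camera calls.

## Working session

There is one attempt and no reset: what is moved stays moved. The work goes in short steps, Python scripts to look and compute and a shell command to move; the robot and the scene stay as the last step left them, time stands still between calls to the robot, and variables do not carry over. Pictures are saved under pics/ and viewed, at most 12 in all, crops included, and the job is handed in when it is done.

```bash
mkdir -p pics; ls; python3 - <<'E'
from bench import *
import cv2
s=read_state();print(s)
for n in ("scene","top"):
    im=capture(n);cv2.imwrite(f"pics/{n}0.png",im[:,:,::-1])
    c=calibration(n);print(n,c)
    for l in ("carton_mid","selector_grip","side_stop","end_stop","stand","red_carton_mid","jar_mid","tin_mid","low_tin_mid","tape_mid"):
        print(l,[(d["pixel"],round(d["confidence"],2)) for d in recognise(n,l)][:3])
print(calibration("wrist"))
E
```

```text
pics
{'clock': 0.0, 'q': array([-1.31658815e+00,  3.00454818e-01,  1.52158502e+00,  1.19329492e-05,
        1.32072124e+00, -6.65849077e-02]), 'qd': array([-1.35809010e-03,  8.19407527e-04, -1.81796918e-03,  9.88464627e-04,
        8.25928015e-05,  6.03023084e-04]), 'joint_torque': array([ 4.30283990e-05, -5.31807482e+01, -3.52731550e+01,  7.08829123e-02,
        2.44949665e-02, -1.29725327e-04]), 'position': array([ 0.17336787, -0.5216865 ,  0.2128936 ]), 'eef_rot': array([-5.82185707e-04,  9.87164097e-01,  1.59708185e-01, -4.89710334e-05]), 'wrist_force': array([-0.92555672,  0.72262678, -0.55705427]), 'ft_torque': array([-0.01526184, -0.01063114, -0.01891282]), 'grasp_force': 0.0, 'grip_width': 0.9982468993885698}
scene {'fov_y': 43.335340535347626, 'cx': 311.6431991092225, 'cy': 227.75057810714324, 'distortion': array([0.05165952, 0.        , 0.        , 0.        , 0.        ]), 'R': array([[ 0.26939604,  0.96279996,  0.02102388],
       [ 0.65495315, -0.16716691, -0.73694748],
       [-0.70601852,  0.21230039, -0.67562297]]), 't': array([ 0.04839641, -0.28797823,  2.02729386])}
[... 1117 characters left out ...]
[([316.7, 275.7], 0.87)]
tin_mid [([359.1, 148.6], 0.74), ([172.9, 228.9], 0.41)]
low_tin_mid [([287.6, 160.0], 0.83), ([154.4, 195.4], 0.61)]
tape_mid [([374.4, 330.0], 0.92)]
{'fov_y': 62.98462351476706, 'cx': 315.21387031205103, 'cy': 238.6592557370667, 'distortion': array([-0.08648351,  0.        ,  0.        ,  0.        ,  0.        ]), 'T_tool_cam': array([[-6.67691229e-04, -9.60654464e-01, -2.77745488e-01,
         8.05898493e-02],
       [ 9.99999575e-01, -8.18172766e-04,  4.25894858e-04,
         4.98245656e-04],
       [-6.36381590e-04, -2.77745085e-01,  9.60654601e-01,
        -1.72207452e-01],
       [ 0.00000000e+00,  0.00000000e+00,  0.00000000e+00,
         1.00000000e+00]])}
```

View pics/top0.png

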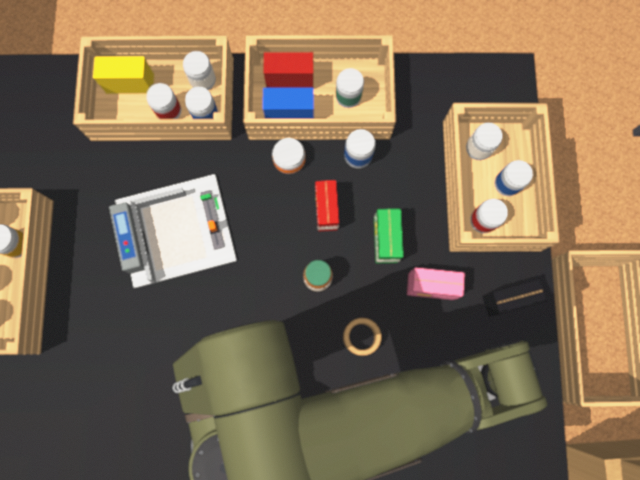

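View pics/scene0.png

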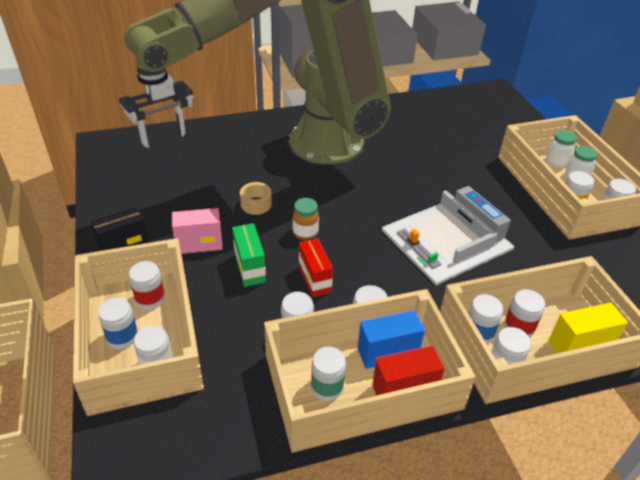

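The top view shows the coder around (175,230), with the head to the left, the selector's orange grip at (212,226) and its green stop at (206,197). The green carton is upright at (389,235), with the red carton at (327,205), the jar at (317,275) and the pink and black look-alikes to the right. I'll measure the poses next.

```bash
cat > h.py <<'E'
import numpy as np, cv2
from bench import *
from scipy.spatial.transform import Rotation as Ro
def cam(n, s=None):
    c=calibration(n); f=240/np.tan(np.radians(c["fov_y"]/2))
    K=np.array([[f,0,c["cx"]],[0,f,c["cy"]],[0,0,1]])
    if n=="wrist":
        s=s or read_state(); q=s["eef_rot"]
        T=np.eye(4);T[:3,:3]=Ro.from_quat([q[1],q[2],q[3],q[0]]).as_matrix();T[:3,3]=s["position"]
        M=np.linalg.inv(T@c["T_tool_cam"]);R,t=M[:3,:3],M[:3,3]
    else: R,t=c["R"],c["t"]
    return K,np.array(c["distortion"]),R,np.array(t)
def proj(C,X): 
    K,D,R,t=C; return cv2.projectPoints(np.float64(X).reshape(-1,1,3),cv2.Rodrigues(R)[0],t,K,D)[0].reshape(-1,2)
def ray(C,px,z):
    K,D,R,t=C; u=cv2.undistortPoints(np.float64(px).reshape(-1,1,2),K,D).reshape(-1,2)
    d=np.c_[u,np.ones(len(u))]@R; o=-R.T@t
    return o+d*((z-o[2])/d[:,2])[:,None]
def box(p,dx,dy,z0,z1,ox=0,oy=0):
    c,s=np.cos(p[2]),np.sin(p[2]); P=[]
    for z in (z0,z1):
        for a,b in ((-1,-1),(1,-1),(1,1),(-1,1)):
            x,y=ox+a*dx/2,oy+b*dy/2;P.append([p[0]+c*x-s*y,p[1]+s*x+c*y,z])
    return np.array(P)
def draw(im,C,P,col):
    q=(proj(C,P)*8).round().astype(np.int32)
    n=len(q)//4
    for k in range(n): cv2.polylines(im,[q[4*k:4*k+4]],True,col,1,cv2.LINE_AA,3)
E
python3 - <<'E'
from h import *
from scipy.optimize import minimize
T=cam("top");S=cam("scene")
im={n:cv2.imread(f"pics/{n}0.png") for n in("top","scene")}
# coarse stand from corners
A=ray(T,[(113,193),(217,177),(236,261),(134,286)],.012); print("base",A.round(3).tolist())
# carton mask: green hue
def gm(n,x0,y0,x1,y1):
    h=cv2.cvtColor(im[n],cv2.COLOR_BGR2HSV); m=cv2.inRange(h,(40,120,60),(80,255,255))
    o=np.zeros_like(m);o[y0:y1,x0:x1]=m[y0:y1,x0:x1];return o
ms={"top":gm("top",365,200,415,270),"scene":gm("scene",225,215,275,295)}
for n in ms:
    p=cv2.findNonZero(ms[n]);print(n,cv2.minAreaRect(p))
# top-face only: brightest green from top
for l,px,z in(("red",(329,206),.045),("jar",(316.7,275.7),.05),("tin",(359,148.6),.05),("low",(287.6,160),.03),("tape",(374.4,330),.024),("sel",(212.8,226.8),.044),("carton",(386.5,236),.07)):
    print(l,ray(T,px,z)[0].round(3))
def cost(p):
    e=0
    for n,C in(("top",T),("scene",S)):
        h=cv2.convexHull(np.float32(proj(C,box(p,.12,.056,0,.1))))
        r=np.zeros((480*4,640*4),np.uint8);cv2.fillConvexPoly(r,(h*4*16).astype(np.int32),255,cv2.LINE_8,4)
        r=cv2.resize(r,(640,480),interpolation=cv2.INTER_AREA)/255.
        hh=cv2.convexHull(cv2.findNonZero(ms[n]));g=np.zeros((480,640),np.uint8);cv2.fillConvexPoly(g,hh,1)
        e+=abs(r-g).sum()
    return e
x0=list(ray(T,(388,236),.07)[0][:2])+[0.03]
r=minimize(cost,x0,method="Nelder-Mead",options=dict(initial_simplex=[x0,[x0[0]+.01,x0[1],x0[2]],[x0[0],x0[1]+.01,x0[2]],[x0[0],x0[1],x0[2]+.1]]))
print("carton",r.x,r.fun)
cen=A.mean(0); yaw=np.arctan2(*(A[1]-A[2])[1::-1])
print("stand?",cen,np.degrees(yaw))
p=[cen[0],cen[1],yaw]
t=im["top"].copy()
draw(t,T,box(r.x,.12,.056,0,.1),(255,0,255));draw(t,T,box(p,.24,.27,0,.012),(255,0,255))
draw(t,T,box(p,.17,.048,0.012,.082,0,.111),(0,0,255));draw(t,T,box(p,.16,.028,.012,.02,0,-.1),(0,255,0))
cv2.imwrite("pics/t1.png",cv2.resize(t[140:300,100:420],(800,400),interpolation=cv2.INTER_CUBIC))
E
```

```text
base [[0.637, 0.358, 0.012], [0.68, 0.083, 0.012], [0.454, 0.028, 0.012], [0.39, 0.288, 0.012]]
top ((389.66583251953125, 233.31671142578125), (50.43699264526367, 25.168561935424805), 87.1375961303711)
scene ((249.326904296875, 254.13461303710938), (61.97269821166992, 29.221303939819336), 78.69007110595703)
red [ 0.591 -0.212  0.045]
jar [ 0.41 -0.18  0.05]
tin [ 0.744 -0.292  0.05 ]
low [ 0.72  -0.105  0.03 ]
tape [ 0.275 -0.324  0.024]
sel [0.538 0.085 0.044]
carton [ 0.506 -0.355  0.07 ]
carton [ 0.51143911 -0.36329525  0.03031686] 345.7960784313725
stand? [0.54035228 0.1893348  0.012     ] 13.788878636507212
```

View pics/t1.png

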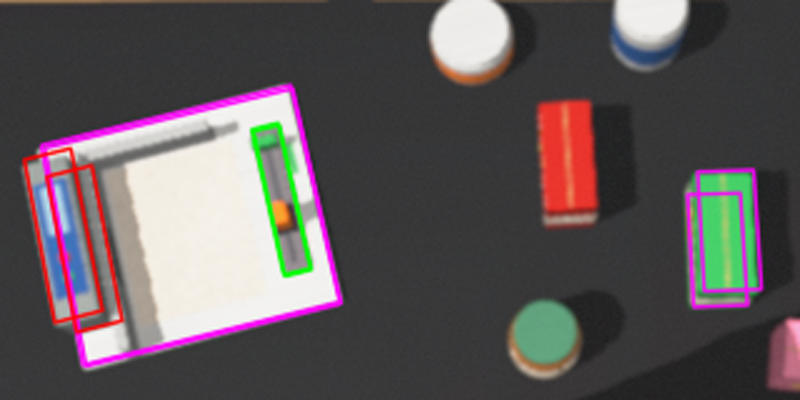

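The overlay fits well: stand at (0.540,0.189) with yaw 13.8°, carton at (0.511,-0.363) with yaw about 2°. I'll work out the move to hover over the selector.

```bash
cat >> h.py <<'E'
def delta(target,heading):
    """cm in current tool axes + wz degrees to reach a downward tool at target with tool-x heading (deg)"""
    s=read_state();q=s["eef_rot"];R=Ro.from_quat([q[1],q[2],q[3],q[0]]).as_matrix()
    h=np.degrees(np.arctan2(R[1,0],R[0,0])); d=R.T@(np.array(target)-s["position"])*100
    print("d cm",d.round(2),"wz",round((h-heading+180)%360-180,2),"t",round(s["clock"],2),"pos",s["position"].round(4),"tilt",R[2,:2].round(4))
E
python3 -c "
from h import *
delta((.538,.085,.18),13.8)"
```

```text
d cm [ 53.74 -46.1    3.34] wz 4.58 t 1.1 pos [ 0.1734 -0.5219  0.2134] tilt [-0.  0.]
```

```bash
python3 -m inch '[{"dx":3.8,"dy":-3.3},{"dx":3.8,"dy":-3.3},{"dx":3.8,"dy":-3.3},{"dx":3.8,"dy":-3.3},{"dx":3.8,"dy":-3.3},{"dx":3.8,"dy":-3.3},{"dx":3.8,"dy":-3.3},{"dx":3.8,"dy":-3.3}]'; python3 -m inch '[{"dx":3.8,"dy":-3.3},{"dx":3.8,"dy":-3.3},{"dx":3.8,"dy":-3.3},{"dx":3.8,"dy":-3.3},{"dx":3.8,"dy":-3.3},{"dx":3.8,"dy":-3.3,"dz":1.5},{"wz":4.6,"dz":1.5,"fingers":6},{}]'
python3 - <<'E'
from h import *
import time
s=read_state();im=capture("wrist")[:,:,::-1].copy();C=cam("wrist",s)
r=recognise("wrist","selector_grip");print(r)
for d in r: print(ray(C,d["pixel"],.05))
p=[.5404,.1893,np.radians(13.8)]
draw(im,C,box(p,.24,.27,0,.012),(255,0,255));draw(im,C,box(p,.16,.028,.012,.02,0,-.1),(0,255,0))
g=cv2.cvtColor(im,cv2.COLOR_BGR2HSV);m=cv2.inRange(g,(8,170,120),(20,255,255))
n,l,st,ce=cv2.connectedComponentsWithStats(m);k=1+st[1:,4].argmax();print(st[k],ce[k],ray(C,ce[k],.05))
cv2.imwrite("pics/w1.png",im);delta((.538,.085,.054),13.8)
E
```

```text
[]invalid input at $[0]: expected keys fingers, dx, dy, dz, wx, wy, wz
invalid input at $[0]: expected keys fingers, dx, dy, dz, wx, wy, wz
Traceback (most recent call last):
ValueError: attempt to get argmax of an empty sequence
```

All seven keys are needed in every row.

```bash
python3 -m inch '[{"fingers":9.4,"dx":3.8,"dy":-3.3,"dz":0,"wx":0,"wy":0,"wz":0},{"fingers":9.4,"dx":3.8,"dy":-3.3,"dz":0,"wx":0,"wy":0,"wz":0},{"fingers":9.4,"dx":3.8,"dy":-3.3,"dz":0,"wx":0,"wy":0,"wz":0},{"fingers":9.4,"dx":3.8,"dy":-3.3,"dz":0,"wx":0,"wy":0,"wz":0},{"fingers":9.4,"dx":3.8,"dy":-3.3,"dz":0,"wx":0,"wy":0,"wz":0},{"fingers":9.4,"dx":3.8,"dy":-3.3,"dz":0,"wx":0,"wy":0,"wz":0},{"fingers":9.4,"dx":3.8,"dy":-3.3,"dz":0,"wx":0,"wy":0,"wz":0},{"fingers":9.4,"dx":3.8,"dy":-3.3,"dz":0,"wx":0,"wy":0,"wz":0}]'; python3 -m inch '[{"fingers":9.4,"dx":3.8,"dy":-3.3,"dz":0,"wx":0,"wy":0,"wz":0},{"fingers":9.4,"dx":3.8,"dy":-3.3,"dz":0,"wx":0,"wy":0,"wz":0},{"fingers":9.4,"dx":3.8,"dy":-3.3,"dz":0,"wx":0,"wy":0,"wz":0},{"fingers":9.4,"dx":3.8,"dy":-3.3,"dz":0,"wx":0,"wy":0,"wz":0},{"fingers":6,"dx":3.8,"dy":-3.3,"dz":0,"wx":0,"wy":0,"wz":0},{"fingers":6,"dx":3.8,"dy":-3.3,"dz":1.5,"wx":0,"wy":0,"wz":0},{"fingers":6,"dx":0,"dy":0,"dz":1.5,"wx":0,"wy":0,"wz":4.6},{"fingers":6,"dx":0,"dy":0,"dz":0,"wx":0,"wy":0,"wz":0}]'
cat > look.py <<'E'
from h import *
import sys
s=read_state();im=capture("wrist")[:,:,::-1].copy();C=cam("wrist",s)
r=recognise("wrist","selector_grip")
for d in r: print(d,ray(C,d["pixel"],.05))
p=[.5404,.1893,np.radians(13.8)]
g=cv2.cvtColor(im,cv2.COLOR_BGR2HSV);m=cv2.inRange(g,(8,170,120),(20,255,255))
n,l,st,ce=cv2.connectedComponentsWithStats(m)
if n>1: k=1+st[1:,4].argmax();print(st[k],ce[k],ray(C,ce[k],.05))
draw(im,C,box(p,.24,.27,0,.012),(255,0,255));draw(im,C,box(p,.16,.028,.012,.02,0,-.1),(0,255,0))
cv2.imwrite(sys.argv[1],im);delta((.538,.085,.054),13.8)
E
python3 look.py pics/w1.png
```

```text
clock: 2.2
position: [0.3793, -0.174, 0.2137]
eef_rot: [0.0, 0.987, 0.16, 0.0]
wrist_force: [0.6, -0.7, 0.2]
grip_width: 0.995
grasp_force: 0.0
clock: 3.2
position: [0.5321, 0.0845, 0.1824]
eef_rot: [-0.0, 0.993, 0.121, -0.001]
wrist_force: [0.1, -0.1, 0.2]
grip_width: 0.647
grasp_force: 0.0
{'pixel': [315.3, 212.8], 'confidence': 0.98} [[0.54554552 0.08707491 0.05      ]]
[ 546    0   62  101 1775] [563.43380282  56.22422535] [[ 0.70829238 -0.06534016  0.05      ]]
d cm [ 0.54  0.02 13.01] wz 0.05 t 3.3 pos [0.5327 0.0839 0.1841] tilt [0.0005 0.0001]
```

View pics/w1.png

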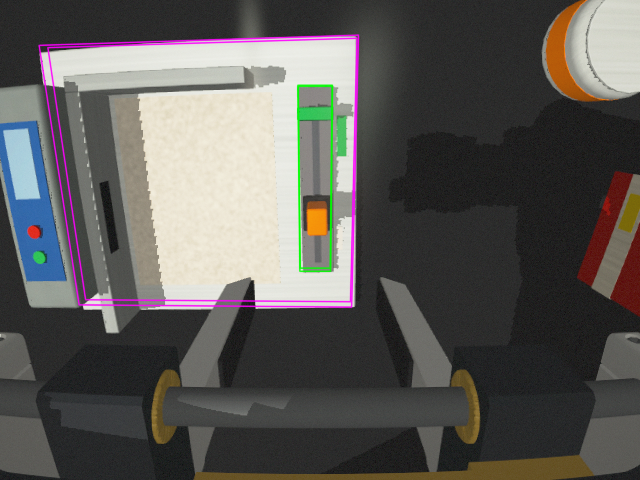

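The wrist view confirms the model: the track outline matches exactly and the orange grip is at (317,217). Now I'll descend and grip it.

```bash
python3 -m inch '[{"fingers":6,"dx":1.3,"dy":0,"dz":3,"wx":0,"wy":0,"wz":0},{"fingers":6,"dx":0,"dy":0,"dz":4,"wx":0,"wy":0,"wz":0},{"fingers":6,"dx":0,"dy":0,"dz":4,"wx":0,"wy":0,"wz":0},{"fingers":4,"dx":0,"dy":0,"dz":2,"wx":0,"wy":0,"wz":0},{"fingers":1,"dx":0,"dy":0,"dz":0,"wx":0,"wy":0,"wz":0},{"fingers":1,"dx":0,"dy":0,"dz":0,"wx":0,"wy":0,"wz":0},{"fingers":1,"dx":0,"dy":0,"dz":0,"wx":0,"wy":0,"wz":0},{"fingers":1,"dx":0,"dy":0,"dz":0,"wx":0,"wy":0,"wz":0}]'; python3 -m inch '[{"fingers":1,"dx":0,"dy":0,"dz":0,"wx":0,"wy":0,"wz":0},{"fingers":1,"dx":0,"dy":0,"dz":0,"wx":0,"wy":0,"wz":0}]'
```

```text
clock: 4.3
position: [0.5459, 0.0869, 0.0545]
eef_rot: [0.001, 0.993, 0.12, 0.001]
wrist_force: [-2.1, -4.1, 4.0]
grip_width: 0.169
grasp_force: 30.0
clock: 4.55
position: [0.5459, 0.0868, 0.0544]
eef_rot: [0.0, 0.993, 0.12, 0.001]
wrist_force: [0.6, -5.9, 6.2]
grip_width: 0.163
grasp_force: 30.0
```

```bash
python3 -m inch '[{"fingers":1,"dx":1,"dy":0,"dz":0,"wx":0,"wy":0,"wz":0},{"fingers":1,"dx":1,"dy":0,"dz":0,"wx":0,"wy":0,"wz":0},{"fingers":1,"dx":1,"dy":0,"dz":0,"wx":0,"wy":0,"wz":0},{"fingers":1,"dx":1,"dy":0,"dz":0,"wx":0,"wy":0,"wz":0},{"fingers":1,"dx":0.5,"dy":0,"dz":0,"wx":0,"wy":0,"wz":0},{"fingers":1,"dx":0,"dy":0,"dz":0,"wx":0,"wy":0,"wz":0}]'; python3 -m inch '[{"fingers":1,"dx":0.4,"dy":0,"dz":0,"wx":0,"wy":0,"wz":0},{"fingers":1,"dx":0.4,"dy":0,"dz":0,"wx":0,"wy":0,"wz":0},{"fingers":1,"dx":0,"dy":0,"dz":0,"wx":0,"wy":0,"wz":0}]'
```

```text
clock: 5.3
position: [0.5899, 0.0984, 0.0545]
eef_rot: [-0.0, 0.993, 0.12, 0.001]
wrist_force: [1.6, 1.6, 5.4]
grip_width: 0.168
grasp_force: 30.0
clock: 5.68
position: [0.5974, 0.1004, 0.0545]
eef_rot: [-0.0, 0.993, 0.12, 0.001]
wrist_force: [0.5, 1.3, 5.1]
grip_width: 0.166
grasp_force: 30.0
```

```bash
python3 -m inch '[{"fingers":1,"dx":0.4,"dy":0,"dz":0,"wx":0,"wy":0,"wz":0},{"fingers":1,"dx":0.4,"dy":0,"dz":0,"wx":0,"wy":0,"wz":0},{"fingers":1,"dx":0,"dy":0,"dz":0,"wx":0,"wy":0,"wz":0}]'; python3 -m inch '[{"fingers":1,"dx":0.4,"dy":0,"dz":0,"wx":0,"wy":0,"wz":0},{"fingers":1,"dx":0.3,"dy":0,"dz":0,"wx":0,"wy":0,"wz":0},{"fingers":1,"dx":0,"dy":0,"dz":0,"wx":0,"wy":0,"wz":0}]'
```

```text
clock: 6.05
position: [0.6051, 0.1025, 0.0545]
eef_rot: [-0.0, 0.993, 0.12, 0.001]
wrist_force: [0.6, 2.9, 4.8]
grip_width: 0.162
grasp_force: 30.0
clock: 6.42
position: [0.6084, 0.1033, 0.0538]
eef_rot: [0.0, 0.993, 0.12, -0.004]
wrist_force: [-25.7, -5.3, 18.4]
grip_width: 0.164
grasp_force: 29.9
```

It's hard against the stop (26 N). Release, rise and check.

```bash
python3 -m inch '[{"fingers":5,"dx":0,"dy":0,"dz":0,"wx":0,"wy":0,"wz":0},{"fingers":5,"dx":0,"dy":0,"dz":0,"wx":0,"wy":0,"wz":0},{"fingers":5,"dx":0,"dy":0,"dz":-1,"wx":0,"wy":0,"wz":0},{"fingers":5,"dx":0,"dy":0,"dz":-3,"wx":0,"wy":0,"wz":0},{"fingers":9.4,"dx":-2,"dy":0,"dz":-4,"wx":0,"wy":0,"wz":0},{"fingers":9.4,"dx":-2,"dy":0,"dz":-4,"wx":0,"wy":0,"wz":0},{"fingers":9.4,"dx":0,"dy":0,"dz":-4,"wx":0,"wy":0,"wz":0},{"fingers":9.4,"dx":0,"dy":0,"dz":0,"wx":0,"wy":0,"wz":0}]'; python3 look.py pics/w2.png; python3 -c "
from h import *
im=cv2.imread('pics/w2.png');cv2.imwrite('pics/w2c.png',im)
delta((.511,-.363,.22),1.7)"
```

```text
clock: 7.42
position: [0.5735, 0.0941, 0.2175]
eef_rot: [0.0, 0.993, 0.12, 0.003]
wrist_force: [0.4, 0.2, -0.2]
grip_width: 0.923
grasp_force: 0.0
{'pixel': [309.6, 189.5], 'confidence': 0.62} [[0.5998442  0.10477178 0.05      ]]
[519  56  49  91 948] [532.2478903   96.18776371] [[ 0.7238765  -0.06008627  0.05      ]]
d cm [-3.56  0.06 15.96] wz -0.02 t 7.53 pos [0.5724 0.094  0.2136] tilt [0.0005 0.    ]
d cm [-16.85  42.92  -0.65] wz 12.08 t 7.53 pos [0.5724 0.094  0.2136] tilt [0.0005 0.    ]
```

View pics/w2.png

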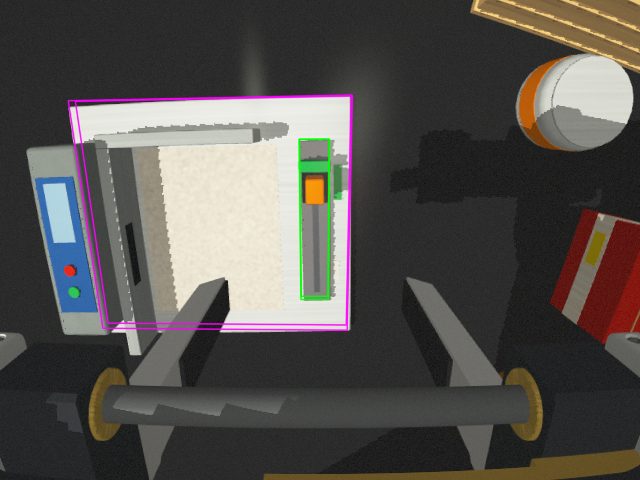

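The selector carriage is hard against the green stop, orange grip at (314,190). Now over to the carton.

```bash
python3 -m inch '[{"fingers":9.4,"dx":-2.2,"dy":4.75,"dz":0,"wx":0,"wy":0,"wz":0},{"fingers":9.4,"dx":-2.2,"dy":4.75,"dz":0,"wx":0,"wy":0,"wz":0},{"fingers":9.4,"dx":-2.2,"dy":4.75,"dz":0,"wx":0,"wy":0,"wz":0},{"fingers":9.4,"dx":-2.2,"dy":4.75,"dz":0,"wx":0,"wy":0,"wz":0},{"fingers":9.4,"dx":-2.2,"dy":4.75,"dz":0,"wx":0,"wy":0,"wz":0},{"fingers":9.4,"dx":-2.2,"dy":4.75,"dz":0,"wx":0,"wy":0,"wz":0},{"fingers":9.4,"dx":-2.2,"dy":4.75,"dz":0,"wx":0,"wy":0,"wz":0},{"fingers":9.4,"dx":-2.2,"dy":4.75,"dz":0,"wx":0,"wy":0,"wz":0}]'; python3 -m inch '[{"fingers":9.4,"dx":-2.2,"dy":4.9,"dz":0,"wx":0,"wy":0,"wz":0},{"fingers":9.4,"dx":0,"dy":0,"dz":0,"wx":0,"wy":0,"wz":6},{"fingers":9.4,"dx":0,"dy":0,"dz":0,"wx":0,"wy":0,"wz":6},{"fingers":9.4,"dx":0,"dy":0,"dz":0,"wx":0,"wy":0,"wz":0}]'
python3 - <<'E'
from h import *
s=read_state();im=capture("wrist")[:,:,::-1].copy();C=cam("wrist",s)
for d in recognise("wrist","carton_mid"): print(d,ray(C,d["pixel"],.08))
g=cv2.cvtColor(im,cv2.COLOR_BGR2HSV);m=cv2.inRange(g,(40,120,150),(80,255,255))
k=cv2.connectedComponentsWithStats(m);j=1+k[2][1:,4].argmax();p=cv2.findNonZero((k[1]==j).astype(np.uint8))
b=cv2.boxPoints(cv2.minAreaRect(p));w=ray(C,b,.1);print(w.round(4).tolist(),w.mean(0).round(4),[np.linalg.norm(w[i]-w[i-1]).round(4) for i in range(4)])
draw(im,C,box([.511,-.363,.03],.12,.056,0,.1),(255,0,255))
cv2.imwrite("pics/c1.png",im);delta((.511,-.363,.084),1.7)
E
```

```text
clock: 8.52
position: [0.4912, -0.3184, 0.2121]
eef_rot: [-0.001, 0.993, 0.12, -0.001]
wrist_force: [1.0, 0.1, -0.5]
grip_width: 1.003
grasp_force: 0.0
clock: 9.02
position: [0.4821, -0.3697, 0.2122]
eef_rot: [-0.001, 1.0, 0.016, -0.001]
wrist_force: [0.5, 0.2, 0.0]
grip_width: 1.001
grasp_force: 0.0
{'pixel': [304.0, 195.0], 'confidence': 0.93} [[ 0.51005984 -0.36057056  0.08      ]]
{'pixel': [399.3, 322.6], 'confidence': 0.83} [[ 0.40096783 -0.44591823  0.08      ]]
{'pixel': [588.9, 324.5], 'confidence': 0.72} [[ 0.4008245  -0.62292353  0.08      ]]
[[0.5687, -0.3338, 0.1], [0.5703, -0.389, 0.1], [0.451, -0.3952, 0.1], [0.4491, -0.3337, 0.1]] [ 0.5098 -0.3629  0.1   ] [np.float64(0.1196), np.float64(0.0552), np.float64(0.1195), np.float64(0.0615)]
d cm [ 2.91 -0.55 12.87] wz 0.23 t 9.12 pos [ 0.4822 -0.3696  0.2127] tilt [-0.0009 -0.0008]
```

View pics/c1.png

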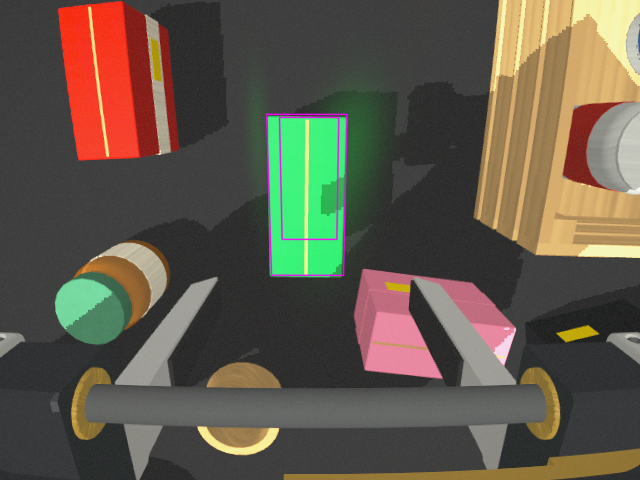

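The overlay fits the green carton exactly at (306,195), with the fingers clear of the pink box. Descend, grip and lift.

```bash
python3 -m inch '[{"fingers":9.4,"dx":2.85,"dy":-0.6,"dz":0,"wx":0,"wy":0,"wz":0},{"fingers":9.4,"dx":0,"dy":0,"dz":4.5,"wx":0,"wy":0,"wz":0},{"fingers":9.4,"dx":0,"dy":0,"dz":4.5,"wx":0,"wy":0,"wz":0},{"fingers":9.4,"dx":0,"dy":0,"dz":3.8,"wx":0,"wy":0,"wz":0},{"fingers":4.5,"dx":0,"dy":0,"dz":0,"wx":0,"wy":0,"wz":0},{"fingers":4.5,"dx":0,"dy":0,"dz":0,"wx":0,"wy":0,"wz":0},{"fingers":4.5,"dx":0,"dy":0,"dz":0,"wx":0,"wy":0,"wz":0},{"fingers":4.5,"dx":0,"dy":0,"dz":0,"wx":0,"wy":0,"wz":0}]'; python3 -m inch '[{"fingers":4.5,"dx":0,"dy":0,"dz":0,"wx":0,"wy":0,"wz":0},{"fingers":4.5,"dx":0,"dy":0,"dz":0,"wx":0,"wy":0,"wz":0},{"fingers":4.5,"dx":0,"dy":0,"dz":0,"wx":0,"wy":0,"wz":0}]'
```

```text
clock: 10.12
position: [0.511, -0.3632, 0.0867]
eef_rot: [0.001, 1.0, 0.016, 0.001]
wrist_force: [0.2, 1.6, 0.9]
grip_width: 0.611
grasp_force: 0.8
clock: 10.5
position: [0.511, -0.3631, 0.0866]
eef_rot: [0.0, 1.0, 0.016, 0.001]
wrist_force: [-0.9, 2.4, 6.5]
grip_width: 0.594
grasp_force: 29.9
```

```bash
python3 -m inch '[{"fingers":4.5,"dx":0,"dy":0,"dz":-1.5,"wx":0,"wy":0,"wz":0},{"fingers":4.5,"dx":0,"dy":0,"dz":-3,"wx":0,"wy":0,"wz":0},{"fingers":4.5,"dx":0,"dy":0,"dz":-4,"wx":0,"wy":0,"wz":0},{"fingers":4.5,"dx":0,"dy":0,"dz":-4,"wx":0,"wy":0,"wz":0},{"fingers":4.5,"dx":0,"dy":0,"dz":-1.5,"wx":0,"wy":0,"wz":0},{"fingers":4.5,"dx":0,"dy":0,"dz":0,"wx":0,"wy":0,"wz":0}]'; python3 - <<'E'
from h import *
a=np.radians(13.8);c,s=np.cos(a),np.sin(a);R=np.array([[c,-s],[s,c]])
o=np.array([.5404,.1893])
print("corner",o+R@[.08,.075]); t=o+R@[.08-.06-.015,.075-.028-.015];print("pre",t)
delta((*t,.215),13.8)
E
```

```text
clock: 11.25
position: [0.5106, -0.363, 0.2256]
eef_rot: [0.0, 1.0, 0.016, 0.0]
wrist_force: [0.8, -0.7, -4.1]
grip_width: 0.594
grasp_force: 29.9
corner [0.60020073 0.28121775]
pre [0.5376226  0.22156896]
d cm [  4.51 -58.34   1.04] wz -12.02 t 11.25 pos [ 0.5106 -0.363   0.2256] tilt [0.0005 0.0004]
```

```bash
python3 -m inch '[{"fingers":4.5,"dx":0.4,"dy":-2.5,"dz":0,"wx":0,"wy":0,"wz":0},{"fingers":4.5,"dx":0.4,"dy":-4.8,"dz":0,"wx":0,"wy":0,"wz":0},{"fingers":4.5,"dx":0.4,"dy":-4.8,"dz":0,"wx":0,"wy":0,"wz":0},{"fingers":4.5,"dx":0.4,"dy":-4.8,"dz":0,"wx":0,"wy":0,"wz":0},{"fingers":4.5,"dx":0.4,"dy":-4.8,"dz":0,"wx":0,"wy":0,"wz":0},{"fingers":4.5,"dx":0.4,"dy":-4.8,"dz":0,"wx":0,"wy":0,"wz":0},{"fingers":4.5,"dx":0.4,"dy":-4.8,"dz":0,"wx":0,"wy":0,"wz":0},{"fingers":4.5,"dx":0.4,"dy":-4.8,"dz":0,"wx":0,"wy":0,"wz":0}]'; python3 -m inch '[{"fingers":4.5,"dx":0.4,"dy":-4.8,"dz":0,"wx":0,"wy":0,"wz":0},{"fingers":4.5,"dx":0.4,"dy":-4.8,"dz":0,"wx":0,"wy":0,"wz":0},{"fingers":4.5,"dx":0.5,"dy":-4.8,"dz":0,"wx":0,"wy":0,"wz":0},{"fingers":4.5,"dx":0,"dy":-4.8,"dz":0,"wx":0,"wy":0,"wz":0},{"fingers":4.5,"dx":0,"dy":-3.0,"dz":0,"wx":0,"wy":0,"wz":-6},{"fingers":4.5,"dx":0,"dy":0,"dz":0,"wx":0,"wy":0,"wz":-6},{"fingers":4.5,"dx":0,"dy":0,"dz":0,"wx":0,"wy":0,"wz":0}]'; python3 - <<'E'
from h import *
delta((.5376,.2216,.101),13.8)
print(read_state()["wrist_force"])
im=capture("wrist")[:,:,::-1].copy();C=cam("wrist");p=[.5404,.1893,np.radians(13.8)]
draw(im,C,box(p,.24,.27,0,.012),(255,0,255));draw(im,C,box(p,.2,.012,.012,.057,-.02,.081),(0,255,0));draw(im,C,box(p,.012,.137,.012,.057,.086,.0065),(0,255,255))
cv2.imwrite("pics/p1.png",im)
E
```

```text
clock: 12.25
position: [0.5306, 0.0005, 0.2235]
eef_rot: [-0.0, 1.0, 0.016, -0.001]
wrist_force: [0.1, 0.2, -2.8]
grip_width: 0.594
grasp_force: 29.9
clock: 13.12
position: [0.5369, 0.2212, 0.2235]
eef_rot: [0.0, 0.993, 0.12, -0.001]
wrist_force: [0.6, -0.0, -2.5]
grip_width: 0.596
grasp_force: 29.9
d cm [ 0.11 -0.02 12.25] wz -0.03 t 13.12 pos [0.5369 0.2212 0.2235] tilt [-0.0029  0.0003]
[ 0.61749482 -0.03764183 -2.53035821]
```

View pics/p1.png

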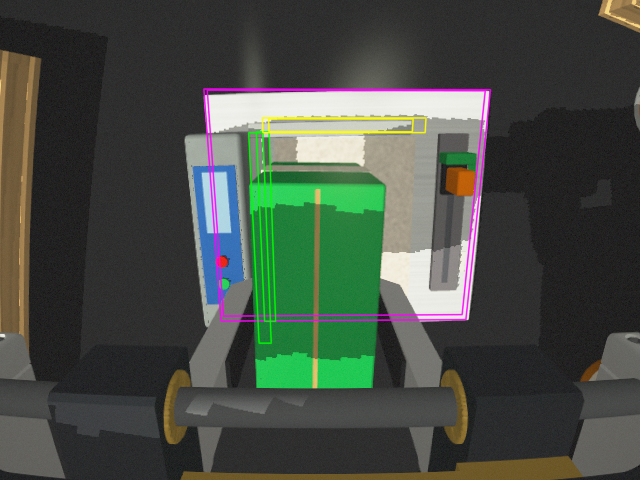

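The carton hangs over the bed, and the stop overlays line up with both fences. I'll lower it.

```bash
python3 -m inch '[{"fingers":4.5,"dx":0,"dy":0,"dz":3,"wx":0,"wy":0,"wz":0},{"fingers":4.5,"dx":0,"dy":0,"dz":4,"wx":0,"wy":0,"wz":0},{"fingers":4.5,"dx":0,"dy":0,"dz":3,"wx":0,"wy":0,"wz":0},{"fingers":4.5,"dx":0,"dy":0,"dz":1.5,"wx":0,"wy":0,"wz":0},{"fingers":4.5,"dx":0,"dy":0,"dz":0.5,"wx":0,"wy":0,"wz":0},{"fingers":4.5,"dx":0,"dy":0,"dz":0,"wx":0,"wy":0,"wz":0},{"fingers":4.5,"dx":0,"dy":0,"dz":0,"wx":0,"wy":0,"wz":0}]'; python3 -m inch '[{"fingers":4.5,"dx":0,"dy":0,"dz":0.3,"wx":0,"wy":0,"wz":0},{"fingers":4.5,"dx":0,"dy":0,"dz":0,"wx":0,"wy":0,"wz":0},{"fingers":4.5,"dx":0,"dy":0,"dz":0,"wx":0,"wy":0,"wz":0}]'
```

```text
clock: 14.05
position: [0.5379, 0.2213, 0.1065]
eef_rot: [-0.0, 0.993, 0.12, 0.001]
wrist_force: [-0.1, 0.1, -3.0]
grip_width: 0.597
grasp_force: 29.9
clock: 14.42
position: [0.5375, 0.2212, 0.1025]
eef_rot: [-0.0, 0.993, 0.12, 0.0]
wrist_force: [-0.0, 0.4, -3.3]
grip_width: 0.592
grasp_force: 29.9
```

```bash
python3 -m inch '[{"fingers":4.5,"dx":0,"dy":0,"dz":0.2,"wx":0,"wy":0,"wz":0},{"fingers":4.5,"dx":0,"dy":0,"dz":0,"wx":0,"wy":0,"wz":0},{"fingers":4.5,"dx":0,"dy":0,"dz":0,"wx":0,"wy":0,"wz":0}]'; python3 -m inch '[{"fingers":4.5,"dx":0,"dy":0,"dz":0.2,"wx":0,"wy":0,"wz":0},{"fingers":4.5,"dx":0,"dy":0,"dz":0,"wx":0,"wy":0,"wz":0},{"fingers":4.5,"dx":0,"dy":0,"dz":0,"wx":0,"wy":0,"wz":0}]'
```

```text
clock: 14.8
position: [0.5375, 0.2212, 0.1005]
eef_rot: [-0.0, 0.993, 0.12, 0.0]
wrist_force: [-0.3, -0.2, -2.6]
grip_width: 0.596
grasp_force: 29.9
clock: 15.18
position: [0.5375, 0.2212, 0.0986]
eef_rot: [-0.0, 0.993, 0.12, 0.0]
wrist_force: [-0.7, 0.4, -0.3]
grip_width: 0.595
grasp_force: 29.9
```

```bash
python3 -m inch '[{"fingers":4.5,"dx":0,"dy":0,"dz":0.1,"wx":0,"wy":0,"wz":0},{"fingers":4.5,"dx":0,"dy":0,"dz":0,"wx":0,"wy":0,"wz":0}]'; python3 -m inch '[{"fingers":4.5,"dx":0.5,"dy":-0.5,"dz":0,"wx":0,"wy":0,"wz":0},{"fingers":4.5,"dx":0.4,"dy":-0.4,"dz":0,"wx":0,"wy":0,"wz":0},{"fingers":4.5,"dx":0,"dy":0,"dz":0,"wx":0,"wy":0,"wz":0},{"fingers":4.5,"dx":0,"dy":0,"dz":0,"wx":0,"wy":0,"wz":0}]'; python3 -c "
from h import *
delta((.5376+.0177-.0035*0,.2216+.0181,.0986),13.8); s=read_state(); print(s['ft_torque'])
im=capture('wrist')[:,:,::-1].copy();C=cam('wrist',s);p=[*s['position'][:2],np.radians(13.8)]
draw(im,C,box(p,.12,.056,.012,.112),(255,0,255));cv2.imwrite('pics/q1.png',im)"
```

```text
clock: 15.42
position: [0.5377, 0.2213, 0.0985]
eef_rot: [-0.0, 0.993, 0.12, 0.0]
wrist_force: [-4.2, 0.3, 8.9]
grip_width: 0.599
grasp_force: 29.9
clock: 15.92
position: [0.5446, 0.232, 0.0985]
eef_rot: [0.0, 0.993, 0.12, 0.001]
wrist_force: [-2.0, -1.7, 7.7]
grip_width: 0.59
grasp_force: 29.9
d cm [ 1.22 -0.49 -0.01] wz -0.03 t 15.93 pos [0.5446 0.232  0.0985] tilt [0.0016 0.0004]
[-0.67141883  0.23158002 -0.24105933]
```

View pics/q1.png

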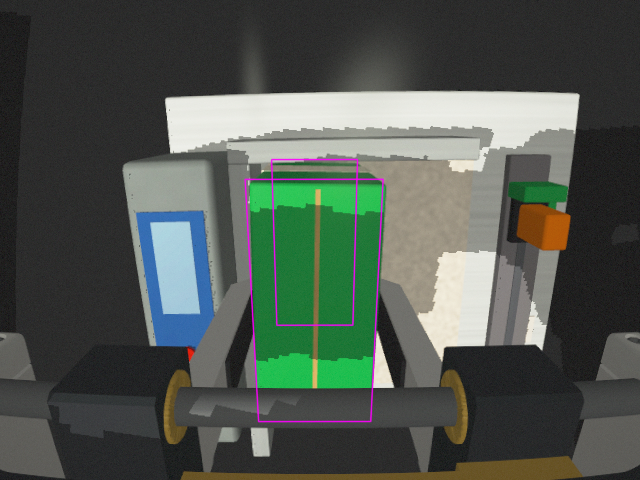

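The carton matches the upright model and is free of both stops. Remaining gaps are about 12 mm in x and 5 mm in y. Closing in.

```bash
python3 -m inch '[{"fingers":4.5,"dx":0.4,"dy":0,"dz":-0.05,"wx":0,"wy":0,"wz":0},{"fingers":4.5,"dx":0.4,"dy":0,"dz":0,"wx":0,"wy":0,"wz":0},{"fingers":4.5,"dx":0,"dy":0,"dz":0,"wx":0,"wy":0,"wz":0},{"fingers":4.5,"dx":0,"dy":0,"dz":0,"wx":0,"wy":0,"wz":0}]'; python3 -m inch '[{"fingers":4.5,"dx":0.2,"dy":-0.3,"dz":0,"wx":0,"wy":0,"wz":0},{"fingers":4.5,"dx":0,"dy":0,"dz":0,"wx":0,"wy":0,"wz":0},{"fingers":4.5,"dx":0,"dy":0,"dz":0,"wx":0,"wy":0,"wz":0}]'; python3 -c "
from h import *
delta((.5553,.2397,.0986),13.8)"
```

```text
clock: 16.48
position: [0.5503, 0.2333, 0.0991]
eef_rot: [0.001, 0.993, 0.12, -0.002]
wrist_force: [-20.7, -8.4, 21.9]
grip_width: 0.596
grasp_force: 30.0
clock: 16.85
position: [0.5514, 0.2346, 0.0989]
eef_rot: [0.002, 0.993, 0.12, -0.003]
wrist_force: [-24.5, -23.0, 25.7]
grip_width: 0.597
grasp_force: 30.0
d cm [ 0.5  -0.4   0.03] wz -0.06 t 16.85 pos [0.5514 0.2346 0.0989] tilt [-0.0066  0.0039]
```

The end stop is taking nearly 29 N and dragging, so I'll back off in x, seat y first and then x gently.

```bash
python3 -m inch '[{"fingers":4.5,"dx":-0.6,"dy":0.2,"dz":-0.1,"wx":0,"wy":0,"wz":0},{"fingers":4.5,"dx":0,"dy":0,"dz":0,"wx":0,"wy":0,"wz":0},{"fingers":4.5,"dx":0,"dy":0,"dz":0,"wx":0,"wy":0,"wz":0}]'; python3 -m inch '[{"fingers":4.5,"dx":0,"dy":-0.3,"dz":0,"wx":0,"wy":0,"wz":0},{"fingers":4.5,"dx":0,"dy":0,"dz":0,"wx":0,"wy":0,"wz":0}]';  python3 -m inch '[{"fingers":4.5,"dx":0,"dy":-0.2,"dz":0,"wx":0,"wy":0,"wz":0},{"fingers":4.5,"dx":0,"dy":0,"dz":0,"wx":0,"wy":0,"wz":0}]'; python3 -c "
from h import *
delta((.5553,.2397,.0986),13.8)"
```

```text
clock: 17.23
position: [0.5478, 0.2342, 0.0988]
eef_rot: [0.0, 0.993, 0.12, -0.0]
wrist_force: [-1.2, -0.5, -1.4]
grip_width: 0.594
grasp_force: 30.0
clock: 17.48
position: [0.547, 0.2373, 0.0988]
eef_rot: [-0.0, 0.993, 0.12, -0.0]
wrist_force: [0.1, 0.5, -2.8]
grip_width: 0.594
grasp_force: 30.0
clock: 17.73
position: [0.5468, 0.2381, 0.0989]
eef_rot: [0.001, 0.993, 0.12, 0.0]
wrist_force: [2.3, -6.5, -2.3]
grip_width: 0.59
grasp_force: 30.0
d cm [0.86 0.04 0.03] wz 0.02 t 17.73 pos [0.5468 0.2381 0.0989] tilt [0.    0.002]
```

```bash
python3 -m inch '[{"fingers":4.5,"dx":0.15,"dy":0.1,"dz":0,"wx":0,"wy":0,"wz":0},{"fingers":4.5,"dx":0,"dy":0,"dz":0,"wx":0,"wy":0,"wz":0}]'; python3 -m inch '[{"fingers":4.5,"dx":0.15,"dy":0,"dz":0,"wx":0,"wy":0,"wz":0},{"fingers":4.5,"dx":0,"dy":0,"dz":0,"wx":0,"wy":0,"wz":0}]';  python3 -m inch '[{"fingers":4.5,"dx":0.1,"dy":0,"dz":0,"wx":0,"wy":0,"wz":0},{"fingers":4.5,"dx":0,"dy":0,"dz":0,"wx":0,"wy":0,"wz":0}]'; python3 -c "
from h import *
delta((.5553,.2397,.0986),13.8)
T=cam('top');s=read_state()
im=capture('top')[:,:,::-1].copy();p=[.5404,.1893,np.radians(13.8)]
a=cv2.resize(im[170:300,90:250],(640,520),interpolation=cv2.INTER_CUBIC)
w=capture('wrist')[:,:,::-1];cv2.imwrite('pics/r1.png',w[100:300,100:600])"
```

```text
clock: 17.98
position: [0.5483, 0.2381, 0.0989]
eef_rot: [0.0, 0.993, 0.12, 0.0]
wrist_force: [0.5, -3.4, -2.0]
grip_width: 0.593
grasp_force: 30.0
clock: 18.23
position: [0.5497, 0.2385, 0.0989]
eef_rot: [0.0, 0.993, 0.12, -0.0]
wrist_force: [-0.4, -2.7, -1.5]
grip_width: 0.59
grasp_force: 30.0
clock: 18.48
position: [0.55, 0.2387, 0.099]
eef_rot: [0.0, 0.993, 0.12, -0.001]
wrist_force: [-6.8, -5.4, 2.4]
grip_width: 0.594
grasp_force: 30.0
d cm [0.54 0.02 0.04] wz -0.01 t 18.48 pos [0.55   0.2387 0.099 ] tilt [-0.0019  0.0002]
```

View pics/r1.png

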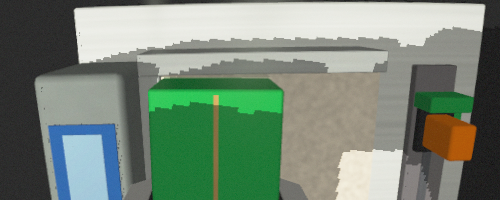

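```bash
python3 - <<'E'
from h import *
C=cam("wrist");s=read_state()
a=np.radians(13.8);R=np.array([[np.cos(a),-np.sin(a)],[np.sin(a),np.cos(a)]]);o=np.array([.6002,.2812])
f=lambda px,z:print(px,z,((ray(C,px,z)[0][:2]-o)@R).round(4))
f((430,172),.057);f((300,173),.057);f((300,178),.057);f((260,190),.112);f((370,190),.112)
f((300,160),.057);print("tcp",(s["position"][:2]-o)@R,s["wrist_force"].round(1))
w=capture("wrist")[:,:,::-1]
cv2.imwrite("pics/r2.png",cv2.resize(w[135:215,220:420],(800,320),interpolation=cv2.INTER_CUBIC))
E
```

```text
(430, 172) 0.057 [-0.0023 -0.0929]
(300, 173) 0.057 [-0.003  -0.0218]
(300, 178) 0.057 [-0.0058 -0.0217]
(260, 190) 0.112 [-0.0035 -0.0074]
(370, 190) 0.112 [-0.0035 -0.0524]
(300, 160) 0.057 [ 0.004  -0.0218]
tcp [-0.05888107 -0.02937116] [-6.4 -5.5  1.9]
```

View pics/r2.png

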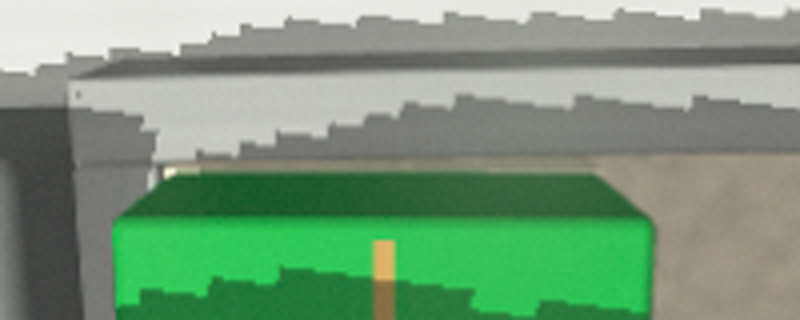

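```bash
python3 - <<'E'
from h import *
from scipy.optimize import least_squares
C=cam("wrist")
a=np.radians(13.8);R=np.array([[np.cos(a),-np.sin(a)],[np.sin(a),np.cos(a)]]);o=np.array([.6002,.2812])
px=np.array([(248.7,189.2),(383.7,189.2),(367.5,178),(262.5,178)])
def W(x,y,z): return [*(o+R@[x,y]),z]
def f(p): # xtop,xbot,y,zbot
    xt,xb,y,zb=p
    return (proj(C,[W(xt,y+.028,zb+.1),W(xt,y-.028,zb+.1),W(xb,y-.028,zb),W(xb,y+.028,zb)])-px).ravel()
r=least_squares(f,[0,0,-.028,.012]);print(r.x.round(4),r.fun.round(1))
for x in(-.003,0,.003,.012): print(x,proj(C,[W(x,-.02,.057),W(x,-.09,.057)]).round(1).tolist())
print("flush bottom",proj(C,[W(r.x[0],-.028,.012)]).round(1))
E
```

```text
[-0.0023 -0.0107 -0.0303  0.0177] [-3.7  0.2  3.1  0.1 -8.7 -0.3  9.7 -0.2]
-0.003 [[296.8, 173.0], [424.7, 173.3]]
0 [[296.7, 167.4], [425.1, 167.8]]
0.003 [[296.6, 161.8], [425.5, 162.2]]
0.012 [[296.4, 144.9], [426.6, 145.4]]
flush bottom [[312.  163.8]]
```

The strip under the dark green is the carton's own white band, so the end is at the fence. The hard push may have tilted the carton slightly in the pads. I'll let go briefly so it settles flat on the bed, then regrasp and press gently.

```bash
python3 -m inch '[{"fingers":4.5,"dx":-0.2,"dy":0.1,"dz":0,"wx":0,"wy":0,"wz":0},{"fingers":4.5,"dx":0,"dy":0,"dz":0,"wx":0,"wy":0,"wz":0},{"fingers":7,"dx":0,"dy":0,"dz":0,"wx":0,"wy":0,"wz":0},{"fingers":7,"dx":0,"dy":0,"dz":0,"wx":0,"wy":0,"wz":0},{"fingers":7,"dx":0,"dy":0,"dz":0,"wx":0,"wy":0,"wz":0},{"fingers":4.5,"dx":0,"dy":0,"dz":0,"wx":0,"wy":0,"wz":0},{"fingers":4.5,"dx":0,"dy":0,"dz":0,"wx":0,"wy":0,"wz":0},{"fingers":4.5,"dx":0,"dy":0,"dz":0,"wx":0,"wy":0,"wz":0}]'; python3 -m inch '[{"fingers":4.5,"dx":0,"dy":0,"dz":0,"wx":0,"wy":0,"wz":0},{"fingers":4.5,"dx":0,"dy":0,"dz":0,"wx":0,"wy":0,"wz":0}]'; python3 -c "
from h import *
delta((.5553,.2397,.0986),13.8)
w=capture('wrist')[:,:,::-1]
cv2.imwrite('pics/r3.png',cv2.resize(w[135:215,220:420],(800,320),interpolation=cv2.INTER_CUBIC))"
```

```text
clock: 19.62
position: [0.549, 0.2374, 0.099]
eef_rot: [-0.0, 0.993, 0.12, 0.0]
wrist_force: [-0.7, 0.1, -0.8]
grip_width: 0.592
grasp_force: 30.0
clock: 19.88
position: [0.549, 0.2374, 0.099]
eef_rot: [-0.0, 0.993, 0.12, 0.0]
wrist_force: [0.2, 0.6, -0.0]
grip_width: 0.595
grasp_force: 30.0
d cm [ 0.67 -0.07  0.04] wz -0.02 t 19.88 pos [0.549  0.2374 0.099 ] tilt [ 0.0001 -0.    ]
```

View pics/r3.png

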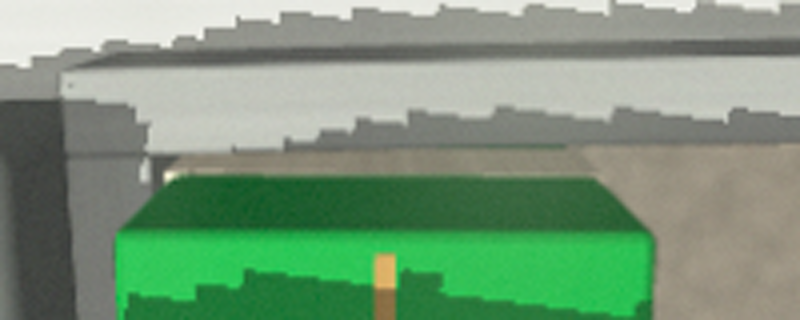

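It has settled flat: wrist load is zero and the end face shows squarely. Now a gentle press into both stops with a slight downward push.

```bash
python3 -m inch '[{"fingers":4.5,"dx":0.1,"dy":-0.1,"dz":0.03,"wx":0,"wy":0,"wz":0},{"fingers":4.5,"dx":0,"dy":0,"dz":0,"wx":0,"wy":0,"wz":0}]'; python3 -m inch '[{"fingers":4.5,"dx":0.1,"dy":-0.05,"dz":0,"wx":0,"wy":0,"wz":0},{"fingers":4.5,"dx":0,"dy":0,"dz":0,"wx":0,"wy":0,"wz":0}]';  python3 -m inch '[{"fingers":4.5,"dx":0.1,"dy":0,"dz":0,"wx":0,"wy":0,"wz":0},{"fingers":4.5,"dx":0,"dy":0,"dz":0,"wx":0,"wy":0,"wz":0}]'; python3 -c "
from h import *
delta((.5553,.2397,.0986),13.8)"
```

```text
clock: 20.18
position: [0.5496, 0.2382, 0.099]
eef_rot: [0.0, 0.993, 0.12, -0.0]
wrist_force: [-3.8, -4.5, 6.0]
grip_width: 0.595
grasp_force: 30.0
clock: 20.42
position: [0.5502, 0.2386, 0.0991]
eef_rot: [0.001, 0.993, 0.12, -0.001]
wrist_force: [-6.4, -6.6, 8.8]
grip_width: 0.592
grasp_force: 30.0
clock: 20.68
position: [0.5505, 0.2386, 0.0992]
eef_rot: [0.001, 0.993, 0.12, -0.002]
wrist_force: [-11.7, -8.7, 13.8]
grip_width: 0.591
grasp_force: 30.0
d cm [0.49 0.01 0.06] wz -0.0 t 20.68 pos [0.5505 0.2386 0.0992] tilt [-0.0034  0.0015]
```

```bash
python3 -m inch '[{"fingers":4.5,"dx":-0.15,"dy":0,"dz":-0.08,"wx":0,"wy":0,"wz":0},{"fingers":4.5,"dx":0,"dy":-0.1,"dz":0,"wx":0,"wy":0,"wz":0},{"fingers":4.5,"dx":0,"dy":0,"dz":0,"wx":0,"wy":0,"wz":0}]'; python3 -m inch '[{"fingers":4.5,"dx":0,"dy":-0.1,"dz":0,"wx":0,"wy":0,"wz":0},{"fingers":4.5,"dx":0,"dy":0,"dz":0,"wx":0,"wy":0,"wz":0}]'; python3 -c "
from h import *
s=read_state();a=np.radians(13.8);R=np.array([[np.cos(a),-np.sin(a)],[np.sin(a),np.cos(a)]])
print('F corner',s['wrist_force'][:2]@R,(s['position'][:2]-[.6002,.2812])@R)"
```

```text
clock: 21.05
position: [0.5501, 0.2389, 0.0992]
eef_rot: [0.001, 0.993, 0.12, -0.0]
wrist_force: [2.0, -9.3, 0.9]
grip_width: 0.592
grasp_force: 30.0
clock: 21.3
position: [0.5503, 0.2394, 0.0993]
eef_rot: [0.002, 0.993, 0.12, 0.0]
wrist_force: [4.3, -12.2, 0.2]
grip_width: 0.594
grasp_force: 30.1
F corner [  1.29769031 -12.92625464] [-0.05847008 -0.02869411]
```

```bash
python3 -m inch '[{"fingers":4.5,"dx":0.1,"dy":0.08,"dz":0.02,"wx":0,"wy":0,"wz":0},{"fingers":4.5,"dx":0.1,"dy":0,"dz":0,"wx":0,"wy":0,"wz":0},{"fingers":4.5,"dx":0,"dy":0,"dz":0,"wx":0,"wy":0,"wz":0}]'; python3 -m inch '[{"fingers":4.5,"dx":0.07,"dy":0,"dz":0,"wx":0,"wy":0,"wz":0},{"fingers":4.5,"dx":0,"dy":0,"dz":0,"wx":0,"wy":0,"wz":0},{"fingers":4.5,"dx":0,"dy":0,"dz":0,"wx":0,"wy":0,"wz":0}]'; python3 -c "
from h import *
s=read_state();a=np.radians(13.8);R=np.array([[np.cos(a),-np.sin(a)],[np.sin(a),np.cos(a)]])
print('F corner',s['wrist_force'][:2]@R,s['wrist_force'][2],(s['position'][:2]-[.6002,.2812])@R)
w=capture('wrist')[:,:,::-1]
cv2.imwrite('pics/r4.png',cv2.resize(w[135:215,220:420],(800,320),interpolation=cv2.INTER_CUBIC))"
```

```text
clock: 21.68
position: [0.5506, 0.2393, 0.0993]
eef_rot: [0.002, 0.993, 0.12, -0.002]
wrist_force: [-11.8, -13.2, 10.3]
grip_width: 0.593
grasp_force: 30.0
clock: 22.05
position: [0.5508, 0.2394, 0.0993]
eef_rot: [0.002, 0.993, 0.12, -0.003]
wrist_force: [-16.5, -13.8, 12.5]
grip_width: 0.596
grasp_force: 30.0
F corner [-19.28948272  -9.44336746] 12.505568629932657 [-0.05792623 -0.02884093]
```

View pics/r4.png

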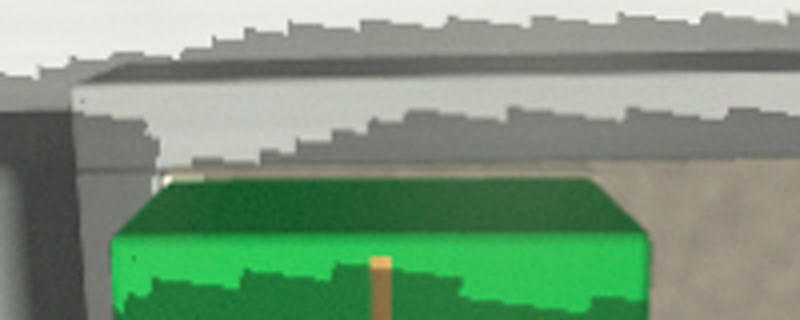

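Both stops are loaded (19 N and 9 N) and the carton is upright. A touch more on y, check it's steady, then hand in.

```bash
python3 -m inch '[{"fingers":4.5,"dx":0,"dy":-0.05,"dz":0,"wx":0,"wy":0,"wz":0},{"fingers":4.5,"dx":0,"dy":0,"dz":0,"wx":0,"wy":0,"wz":0},{"fingers":4.5,"dx":0,"dy":0,"dz":0,"wx":0,"wy":0,"wz":0},{"fingers":4.5,"dx":0,"dy":0,"dz":0,"wx":0,"wy":0,"wz":0},{"fingers":4.5,"dx":0,"dy":0,"dz":0,"wx":0,"wy":0,"wz":0},{"fingers":4.5,"dx":0,"dy":0,"dz":0,"wx":0,"wy":0,"wz":0}]'; python3 -c "
from bench import *
print(close_job())"
```

```text
clock: 22.85
position: [0.5508, 0.2394, 0.0994]
eef_rot: [0.002, 0.993, 0.12, -0.003]
wrist_force: [-14.3, -17.2, 14.3]
grip_width: 0.595
grasp_force: 30.0
the job is handed in; nothing more can be done
None
```

I handed the job in at about 23 s: the selector is hard against its green stop, and the green carton stands upright in the corner, still gripped and pushed about 18 N towards the end stop and 13 N towards the side stop (wrist readings). The other groceries were never touched, and the hand-in gave no verdict.

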